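# Fit the tanged return spring to the slotted brake shaft

## Robot

A 6-joint arm with a two-finger parallel gripper is mounted at the origin on the work surface. World frame = base frame: x ahead of the robot, y to its left, z up, the work surface at z = 0. Lengths are in m, angles in rad, forces in N, time in s.
With the tool pointing down it reaches from about 0.35 to 0.875 m from the base axis. Payload 4.2 kg.
Tool frame: the origin (TCP) lies between the finger pads; the fingertips stand 25 mm ahead of it and the grasp point (between the pads) lies 6 mm ahead of it (r.nose_length is the distance from the TCP to the fingertips, in m); z points along the fingers, y is the line along which they close (so a half turn about z gives the same grasp; the last joint's range is limited). The gripper opens to 85 mm and grips with 20 to 120 N. Pads are 22 mm wide; open, the fingers measure 114 mm over their backs; the gripper's body (76 mm by 85 mm) begins 54 mm behind the grasp point. The pads swing forward as they close: fully open they stand 13 mm farther back than shut.
Start: joints at [-0.882, 0.385, 0.008, 0, -1.194, -0.259], TCP at [0.26, -0.568, 0.256] pointing down, gripper open.
Joint ranges: [-3.14, 3.14], [-1.21, 2.06], [-1.07, 1.41], [-3.16, 2.05], [-2.99, -0.16], [-3.1, 3.1]. Speed limits (rad/s): [2.79, 2.79, 3.14, 3.14, 3.14, 3.14].

## Interface

Orientations are given as [roll, pitch, yaw] about the fixed x, y, z axes, in that order (R = Rz(yaw) Ry(pitch) Rx(roll)).
In Python, from workcell import r gives the robot as it stands.
- The arm moves only by the tool apply_moves, never from a script. Its argument "targets" is a list of rows, each an object with "grip": the opening, from -1 (shut) to 1 (fully open); "slide": the shift along the world's x, y, z in m, a list of three; "dr": the turn, a rotation vector about the world's x, y, z in rad, a list of three. In form: [{"grip": grip, "slide": [x, y, z], "dr": [wx, wy, wz]}, ...]. A call has 1 to 20 rows; each row shifts and turns the commanded pose from where the row before left it; what a row does not reach is not made up. A row lasts 1/10 s, in which the tool goes at most 50 mm and 8.59 degrees, less where a joint would pass 70% of its speed; a pose out of reach is approached as far as the arm can. A call is refused whole if a number of a shift passes 0.05 or a number of a turn 0.15, either way. A call with a gripper value outside its range is refused whole. The fingers move at their own pace and stop on an object; "force" is the grip in N (left out, the last holds). Time passes only in rows, so rows that do not move let the fingers close. It gives the time, the measured TCP pose, the force, the opening and the grip force at its end, in the units of the state.
- r.state(): the state, without advancing time (a new reading comes with each control period).
- r.grab_frame(name): name is "scene" or "side" or "wrist"; returns a dict with "img" (420x560x3 uint8, red, green, blue), "intrinsics" (3x3 intrinsics, pixels), "R" (3x3) and "t" (3): a world point X has camera coordinates R X + t. Camera axes: x right, y down, z forward; pixel columns grow to the right and rows downward; lengths in m; the calibration is good to about 2 mm. A picture is of the moment at which its call begins. There is no depth.
- r.hand_in(): hands the job in; it is judged then, once.
Trained networks look in a picture, given as the dict that the camera call returned (one of the last four; its "shot" number tells which), for a name from the list of things; names that differ only in an ending like _2 or _b are one class to them, and where a whole thing is asked for, a point or a joint stands for the part that bears it (a point fixed in the world has none). Each returns a list of dicts, best first, with "conf" (0 to 1); they miss things now and then, are a little off and sometimes report something else, mostly with a low value. They report only what shows in the picture. A call takes as long as a camera call.
- r.recognise(query, picture): "xy" ([column, row] in pixels, amid what is visible of it).
The state is a dict: "time_s": time; "joint_positions": joint angles; "qvel": joint speeds; "tau": joint torques, N m; "tool_pos": TCP position; "orientation": TCP orientation; "contact_force": force on the tool from outside, world axes, zero at the start; "ft_torque": the same for the moment, N m; "finger_gap": finger opening in m; "grasp_force": force on a finger pad.
Only numpy, scipy, OpenCV 4.12 (cv2) and the standard library are available. Lean on these libraries where they do the work, as an engineer would, in place of code of your own. Each camera call takes 0.05 s, during which the arm holds its last target. There are 200 camera calls.

## Task

Take the yellow guard cap off the end of the brake's upright shaft and put it in the blue parts tray. Then thread the tanged spring with the black collar over the shaft end, foot first: its tang will catch on the end of the shaft, so twist the spring gently, without forcing it, until the tang drops into the shaft's slot, and slide it down until it sits fully home on the shoulder. Let go of it there and leave the other things undisturbed.

Things in the scene. Friction and masses are not known exactly. Their poses are not given: they have to be found in the camera images.
- brake: The fixed brake: a bright steel drum 100 mm across on an aluminium plate 150 mm square, its slotted shaft upright on top. Origin at the centre of its underside; z up, x from its front (yellow triangle) to its back.
- seat (a point): Centre of the dark steel shoulder, 48 mm across, on top of the brake, 104 mm above the bench, from which the shaft stands up; z along the shaft, x from the brake's front to its back. The spring is home when its foot stands here.
- shaft_end (a point): Centre of the shaft's end, 90 mm above the seat. Steel shaft 22 mm across, 2 mm chamfer. A slot 5.5 mm wide cuts it across its full width from the end down to the shoulder, leaving two half-rods with a gap open on both sides. The shaft is held and does not turn, but its slot may lie in any direction, which is not measured: this point's x axis is the brake's, not the slot's.
- spring_grip (a point): The spring to fit, upright in the tray, foot down: steel coils 36 mm across, with a knurled black collar as its upper end. This point is the collar's centre, where it is held: collar 42 mm across, 16 mm high, bore 29 mm. z points up the spring's axis, x to the side where the tang is. Pressed, it yields about 1 mm per N up to 13 mm, then is solid; in twist about 1.7 rad per N m.
- spring_foot (a point): The same spring's foot: centre of the underside of its lowest coil, 70 mm below the collar's centre while unloaded. Coils of 3.5 mm wire, about 28 mm inside. At the foot the wire is bent straight inwards as a tang 3.5 mm thick, towards this x axis' side, ending 4 mm short of the spring's axis; it may enter the shaft's slot from either side.
- guard_grip (a point): Yellow plastic guard cap, 32 mm across and 44 mm high, bore 25 mm and 30 mm deep, sitting loosely on the end of the shaft. This point is on its axis 30 mm above its rim and 14 mm below its top, where it is held; z points up. It lifts off straight up by more than 30 mm.
- tray: Blue open parts tray fixed to the bench, 180 mm (x) by 280 mm (y), walls 4 mm thick and 28 mm high. Origin at the centre of its underside; inner floor 4 mm above the bench. The spring stands at its -y end, small parts at most 40 mm high in its middle.
- tray_empty (a point): Middle of the tray's empty +y end, on its inner floor, 85 mm from the tray's centre: room for the guard cap.
- coupling: Aluminium shaft coupling, 30 mm across and 30 mm high, standing in the middle of the tray; bystander. Origin at the centre of its underside.
- plain_spring: Plain brass spring without a tang, 24 mm across and 36 mm high, standing in the middle of the tray; bystander, not the one to fit. Origin at the centre of its underside.
- torque_sensor: Blue torque sensor, 50 x 40 mm and 100 mm high, standing behind; bystander. Origin at the centre of its underside.
- screwdriver: Orange screwdriver lying near the robot; bystander.

How it is judged:
By the outcome, as a careful person would: the job done as asked, in the order asked, and still so for the second after the job is handed in, with the robot touching nothing.
It also fails if it takes over 72 s, if anything falls off the work surface, if the arm or the gripper's body presses on something with over 40 N, if the wrist force passes 120 N, or if a joint passes its speed limit or range.

## Working session

There is one attempt and no reset: what is moved stays moved. The work goes in short steps, Python scripts to look and compute and a tool call to move; the robot and the scene stay as the last step left them, time stands still between calls to the robot, and variables do not carry over. Pictures are saved under pics/ and viewed, at most 10 in all, crops included, and the job is handed in when it is done.

Besides the shell and the picture viewer there is one more tool, called after "Emit:" as name(argument=value, ...), one argument or row to a line, values as JSON. apply_moves: Moves the arm, as the interface text tells. Its arguments: {"type":"object","properties":{"targets":{"type":"array","items":{"type":"object","properties":{"grip":{"type":"number"},"slide":{"type":"array","items":{"type":"number"}},"dr":{"type":"array","items":{"type":"number"}}}}},"force":{"type":"number"}},"required":["targets"]}

```bash
ls; mkdir -p pics; cat > h.py <<'E'
import numpy as np, cv2
from workcell import r
def ray(p,uv):
    R=np.array(p["R"]);t=np.array(p["t"]);K=np.array(p["intrinsics"])
    return -R.T@t, R.T@np.linalg.inv(K)@np.array([uv[0],uv[1],1.])
def atz(p,uv,z):
    c,d=ray(p,uv); return c+d*(z-c[2])/d[2]
def tri(L):
    A=np.zeros((3,3));b=np.zeros(3)
    for p,uv in L:
        c,d=ray(p,uv);d/=np.linalg.norm(d);M=np.eye(3)-np.outer(d,d);A+=M;b+=M@c
    return np.linalg.solve(A,b)
def proj(p,X):
    q=np.array(p["intrinsics"])@(np.array(p["R"])@np.array(X)+np.array(p["t"]));return q[:2]/q[2]
def save(p,n): cv2.imwrite("pics/"+n,np.array(p["img"])[:,:,::-1])
E
python3 - <<'E'
from h import *
P={n:r.grab_frame(n) for n in("scene","side","wrist")}
big=[]
for n,p in P.items():
    save(p,n+"0.png"); print(n,(-np.array(p["R"]).T@p["t"]).round(3))
for q in["brake","seat","shaft_end","spring_grip","spring_foot","guard_grip","tray","tray_empty","coupling","plain_spring","torque_sensor","screwdriver"]:
    D={n:r.recognise(q,p)[:2] for n,p in P.items()}
    print(q,{n:[(np.round(d["xy"]).tolist(),round(d["conf"],2)) for d in v] for n,v in D.items()})
    L=[(P[n],v[0]["xy"]) for n,v in D.items() if v and n!="wrist"]
    if len(L)==2: print("   ",tri(L).round(4))
print(r.state())
E
```

```text
pics
scene [ 1.023 -0.397  0.752]
side [0.208 0.389 0.765]
wrist [ 0.189 -0.599  0.373]
brake {'scene': [([182.0, 301.0], 0.85)], 'side': [([342.0, 195.0], 0.85)], 'wrist': [([467.0, 414.0], 0.8)]}
    [ 0.5015 -0.1758  0.0224]
seat {'scene': [([184.0, 302.0], 0.7)], 'side': [([342.0, 193.0], 0.83)], 'wrist': [([467.0, 412.0], 0.67)]}
    [ 0.5056 -0.176   0.0268]
shaft_end {'scene': [([183.0, 299.0], 0.92)], 'side': [([338.0, 196.0], 0.9), ([219.0, 195.0], 0.32)], 'wrist': [([463.0, 410.0], 0.83)]}
    [ 0.5038 -0.1701  0.0244]
spring_grip {'scene': [([298.0, 220.0], 0.84)], 'side': [([262.0, 274.0], 0.88)], 'wrist': [([469.0, 414.0], 0.59)]}
    [0.495  0.1039 0.0463]
spring_foot {'scene': [], 'side': [], 'wrist': []}
guard_grip {'scene': [([173.0, 241.0], 0.89), ([335.0, 311.0], 0.24)], 'side': [([349.0, 139.0], 0.96)], 'wrist': []}
    [ 0.5109 -0.1747  0.1857]
tray {'scene': [([334.0, 211.0], 0.69), ([336.0, 310.0], 0.67)], 'side': [], 'wrist': []}
tray_empty {'scene': [([332.0, 210.0], 0.84)], 'side': [([216.0, 330.0], 0.88)], 'wrist': []}
    [0.4916 0.2222 0.0017]
coupling {'
[... 547 characters left out ...]
94]
{'time_s': 1.95, 'joint_positions': array([-8.82395921e-01,  3.84709722e-01,  7.92807241e-03, -1.01244998e-05,
       -1.19398043e+00, -2.58602626e-01]), 'qvel': array([-0.00091767, -0.00342429,  0.00095429, -0.00027782, -0.00081946,
       -0.00072187]), 'tau': array([ 1.94222775e-03, -3.92079735e+01,  1.88615710e+01,  4.19032887e+00,
       -2.65566059e-04,  6.65434214e-06]), 'tool_pos': array([ 0.26045841, -0.56813845,  0.25631571]), 'orientation': array([-3.14156195e+00,  1.78604669e-05, -2.71179860e+00]), 'contact_force': array([ 0.30609718, -0.17465667, -0.2142221 ]), 'ft_torque': array([-0.05276152,  0.01377423,  0.00763533]), 'grasp_force': 0.0, 'finger_gap': 0.08552687035029358}
```

View pics/scene0.png

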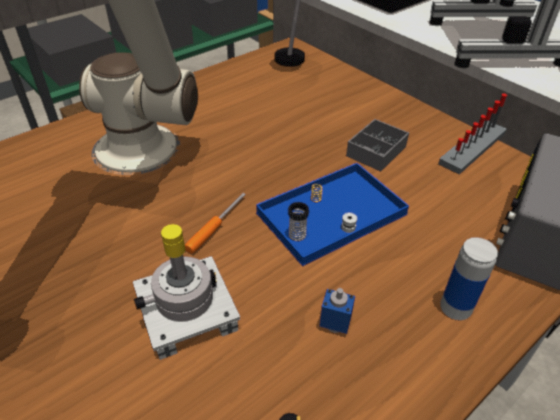

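View pics/side0.png

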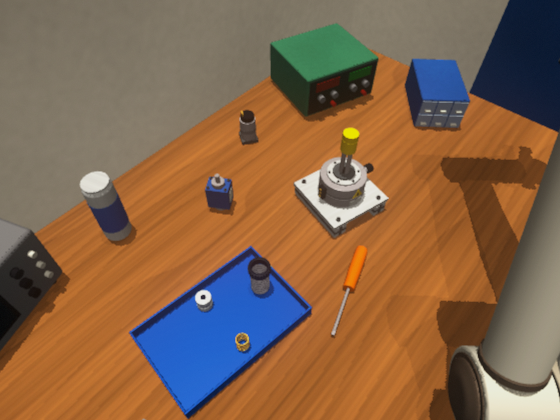

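The scene view shows the yellow guard at (173,241) on the brake, and the black-collared spring at (298,220) at one end of the tray. The coupling is at (347,222), the plain spring at (316,193) and the screwdriver near (204,233). In the side view they are at (350,139), (260,275), (203,300) and (242,342), so the networks' detections agree.

```bash
cat >> h.py <<'E'
from scipy.optimize import least_squares
def cyl(x,y,z0,z1,rad):
    a=np.linspace(0,2*np.pi,40); return np.array([[x+rad*np.cos(t),y+rad*np.sin(t),z] for z in(z0,z1) for t in a])
def cylcent(p,x,y,z0,z1,rad):
    h=cv2.convexHull(np.array([proj(p,X) for X in cyl(x,y,z0,z1,rad)],np.float32))
    m=cv2.moments(h); return np.array([m["m10"],m["m01"]])/m["m00"]
def fitcyl(L,x0,z0,z1,rad):
    f=lambda v:np.concatenate([cylcent(p,v[0],v[1],z0,z1,rad)-uv for p,uv in L])
    s=least_squares(f,x0); return s.x,s.fun
def blob(p,lo,hi,near,win=40):
    hsv=cv2.cvtColor(np.array(p["img"]),cv2.COLOR_RGB2HSV); m=cv2.inRange(hsv,np.array(lo),np.array(hi))
    n,l,st,c=cv2.connectedComponentsWithStats(m)
    k=[i for i in range(1,n) if np.hypot(*(c[i]-near))<win]
    i=max(k,key=lambda i:st[i][4]); return c[i],st[i]
E
python3 - <<'E'
from h import *
P={n:r.grab_frame(n) for n in("scene","side")}
Y=([22,120,60],[35,255,255])
g=[(P["scene"],(173,241)),(P["side"],(350,139))]
L=[]
for p,uv in g:
    c,s=blob(p,*Y,uv); print("guard",c,s); L.append((p,c))
print(fitcyl(L,[.51,-.175],.164,.208,.016))
L=[]
for p,uv in [(P["scene"],(298,211)),(P["side"],(259,266))]:
    c,s=blob(p,[0,0,0],[179,255,60],uv,15); print("collar",c,s); L.append((p,c))
print(fitcyl(L,[.49,.1],.066,.082,.021))
cs=[(258,210),(360,170),(407,209),(305,257)]
print("tray scene",[atz(P["scene"],c,.028)[:2].round(3) for c in cs])
print("tray side",[atz(P["side"],c,.028)[:2].round(3) for c in [(133,333),(251,250),(311,310),(185,406)]])
for n,w in(("scene",[(347,222),(316,193)]),("side",[(203,300),(242,342)])): print([atz(P[n],c,.018)[:2].round(3) for c in w])
E
```

```text
guard [172.75697865 240.06732348] [161 224  24  34 609]
guard [349.32702703 139.84054054] [341 127  19  28 370]
(array([ 0.50960498, -0.17358029]), array([-0.64265883, -0.11697926, -0.61841564,  0.04081399]))
collar [298.17573222 211.51046025] [289 203  19  18 239]
collar [258.97080292 268.48905109] [248 257  23  23 274]
(array([0.49533918, 0.10607503]), array([-0.57388223, -1.6660501 , -0.71104557, -1.28320487]))
tray scene [array([0.406, 0.075]), array([0.451, 0.343]), array([0.608, 0.323]), array([0.569, 0.062])]
tray side [array([0.59 , 0.332]), array([0.552, 0.068]), array([0.381, 0.089]), array([0.43 , 0.351])]
[array([0.547, 0.203]), array([0.437, 0.216])]
[array([0.548, 0.204]), array([0.437, 0.214])]
```

Emit:
apply_moves(
  targets=[
    {"grip": 1, "slide": [0.025, 0.0394, 0.003], "dr": [0, 0, 0.098]},
    {"grip": 1, "slide": [0.025, 0.0394, 0.003], "dr": [0, 0, 0.098]},
    {"grip": 1, "slide": [0.025, 0.0394, 0.003], "dr": [0, 0, 0.098]},
    {"grip": 1, "slide": [0.025, 0.0394, 0.003], "dr": [0, 0, 0.098]},
    {"grip": 1, "slide": [0.025, 0.0394, 0.003], "dr": [0, 0, 0.098]},
    {"grip": 1, "slide": [0.025, 0.0394, 0.003], "dr": [0, 0, 0.098]},
    {"grip": 1, "slide": [0.025, 0.0394, 0.003], "dr": [0, 0, 0.098]},
    {"grip": 1, "slide": [0.025, 0.0394, 0.003], "dr": [0, 0, 0.098]},
    {"grip": 1, "slide": [0.025, 0.0394, 0.003], "dr": [0, 0, 0.098]},
    {"grip": 1, "slide": [0.025, 0.0394, 0.003], "dr": [0, 0, 0.098]},
    {"grip": 1},
    {"grip": 1},
    {"grip": 1},
  ],
)

```text
invalid input at $.targets[10]: expected keys grip, slide, dr
```

```bash
python3 - <<'E'
from h import *
p=r.grab_frame("wrist"); save(p,"w1.png"); s=r.state(); print(s["tool_pos"],s["orientation"],s["joint_positions"].round(3))
c,st=blob(p,[22,120,60],[35,255,255],(280,250),250); print(c,st, fitcyl([(p,c)],[.51,-.175],.164,.208,.016))
E
```

```text
[ 0.26043136 -0.56812664  0.25627245] [ 3.14152248e+00 -4.19058068e-05 -2.71178931e+00] [-0.882  0.385  0.008  0.    -1.194 -0.259]Traceback (most recent call last):
  File "<stdin>", line 3, in <module>
  File "h.py", line 29, in blob
    i=max(k,key=lambda i:st[i][4]); return c[i],st[i]
ValueError: max() iterable argument is empty
```

View pics/w1.png

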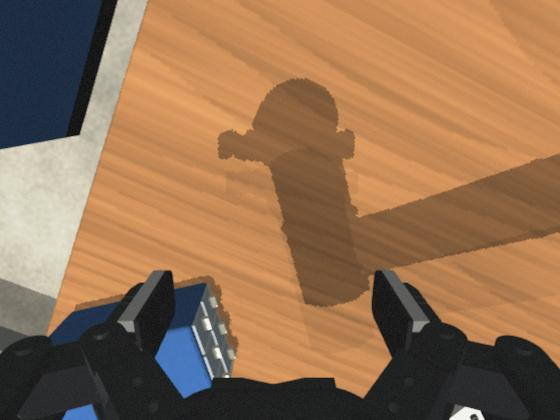

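The call was refused because every row needs all three keys, so the arm hasn't moved. This picture is still the start pose: bench below, with the fingers at (150,310) and (395,310). I'll resend it with complete rows.

Emit:
apply_moves(
  targets=[
    {"grip": 1, "slide": [0.025, 0.0394, 0.003], "dr": [0, 0, 0.098]},
    {"grip": 1, "slide": [0.025, 0.0394, 0.003], "dr": [0, 0, 0.098]},
    {"grip": 1, "slide": [0.025, 0.0394, 0.003], "dr": [0, 0, 0.098]},
    {"grip": 1, "slide": [0.025, 0.0394, 0.003], "dr": [0, 0, 0.098]},
    {"grip": 1, "slide": [0.025, 0.0394, 0.003], "dr": [0, 0, 0.098]},
    {"grip": 1, "slide": [0.025, 0.0394, 0.003], "dr": [0, 0, 0.098]},
    {"grip": 1, "slide": [0.025, 0.0394, 0.003], "dr": [0, 0, 0.098]},
    {"grip": 1, "slide": [0.025, 0.0394, 0.003], "dr": [0, 0, 0.098]},
    {"grip": 1, "slide": [0.025, 0.0394, 0.003], "dr": [0, 0, 0.098]},
    {"grip": 1, "slide": [0.025, 0.0394, 0.003], "dr": [0, 0, 0.098]},
    {"grip": 1, "slide": [0, 0, 0], "dr": [0, 0, 0]},
    {"grip": 1, "slide": [0, 0, 0], "dr": [0, 0, 0]},
  ],
)

```text
time_s: 3.3
tool_pos: [0.5108, -0.1731, 0.2862]
orientation: [3.141, -0.0, -1.73]
contact_force: [0.2, -0.6, -1.0]
finger_gap: 0.0856
grasp_force: 0.0
```

```bash
python3 - <<'E'
from h import *
p=r.grab_frame("wrist"); save(p,"w1.png"); s=r.state(); print(s["tool_pos"],s["orientation"],s["joint_positions"].round(3))
c,st=blob(p,[22,120,60],[35,255,255],(280,250),250); print(c,st, fitcyl([(p,c)],[.51,-.175],.164,.208,.016))
E
```

```text
[ 0.51025903 -0.17397733  0.28618302] [ 3.14105797e+00 -6.50378775e-05 -1.73159987e+00] [-0.028  0.218 -0.154 -0.    -1.199 -0.133]
[275.83934169 221.669279  ] [ 251  189   51   65 2552] (array([ 0.50810189, -0.1726921 ]), array([1.94083952e-07, 1.39175143e-08]))
```

Emit:
apply_moves(
  force=30,
  targets=[
    {"grip": 1, "slide": [-0.0012, 0.001, -0.026], "dr": [0, 0, 0]},
    {"grip": 1, "slide": [0, 0, -0.03], "dr": [0, 0, 0]},
    {"grip": 1, "slide": [0, 0, -0.03], "dr": [0, 0, 0]},
    {"grip": 1, "slide": [0, 0, 0], "dr": [0, 0, 0]},
    {"grip": 0, "slide": [0, 0, 0], "dr": [0, 0, 0]},
    {"grip": -0.5, "slide": [0, 0, 0], "dr": [0, 0, 0]},
    {"grip": -0.5, "slide": [0, 0, 0], "dr": [0, 0, 0]},
    {"grip": -0.5, "slide": [0, 0, 0], "dr": [0, 0, 0]},
    {"grip": -0.5, "slide": [0, 0, 0], "dr": [0, 0, 0]},
    {"grip": -0.5, "slide": [0, 0, 0], "dr": [0, 0, 0]},
  ],
)

```text
time_s: 4.35
tool_pos: [0.5097, -0.1733, 0.2018]
orientation: [-3.14, -0.001, -1.731]
contact_force: [-1.9, 0.6, 6.1]
finger_gap: 0.0311
grasp_force: 29.6
```

Emit:
apply_moves(
  targets=[
    {"grip": -0.5, "slide": [0, 0, 0.015], "dr": [0, 0, 0]},
    {"grip": -0.5, "slide": [0, 0, 0.02], "dr": [0, 0, 0]},
    {"grip": -0.5, "slide": [0, 0, 0.025], "dr": [0, 0, 0]},
    {"grip": -0.5, "slide": [0, 0.005, 0.035], "dr": [0, 0, 0]},
    {"grip": -0.5, "slide": [0.005, 0.03, 0.01], "dr": [0, 0, 0]},
    {"grip": -0.5, "slide": [0.005, 0.03, 0], "dr": [0, 0, 0]},
    {"grip": -0.5, "slide": [0, 0.01, 0], "dr": [0, 0, 0]},
    {"grip": -0.5, "slide": [0, 0, 0], "dr": [0, 0, 0]},
  ],
)

```text
time_s: 5.15
tool_pos: [0.5191, -0.0971, 0.305]
orientation: [3.141, 0.0, -1.73]
contact_force: [0.4, 1.3, 0.1]
finger_gap: 0.0313
grasp_force: 29.8
```

```bash
python3 - <<'E'
from h import *
p=r.grab_frame("wrist"); s=r.state(); print(s["tool_pos"],s["finger_gap"],s["grasp_force"])
u=proj(p,[.509,-.173,.194]); print(u,(-np.array(p["R"]).T@p["t"]).round(3))
im=np.array(p["img"])[:,:,::-1]; x,y=max(0,int(u[0])-80),max(0,int(u[1])-80); print(x,y)
c=cv2.resize(im[y:y+160,x:x+160],None,fx=3.6,fy=3.6,interpolation=cv2.INTER_CUBIC)
cv2.imwrite("pics/w2.png",c)
np.save("w2.npy",im)
E
```

```text
[ 0.51898327 -0.09785366  0.30494068] 0.03128381569842519 29.788189865648746
[268.22632746  99.43972353] [ 0.506 -0.172  0.422]
188 19
```

View pics/w2.png

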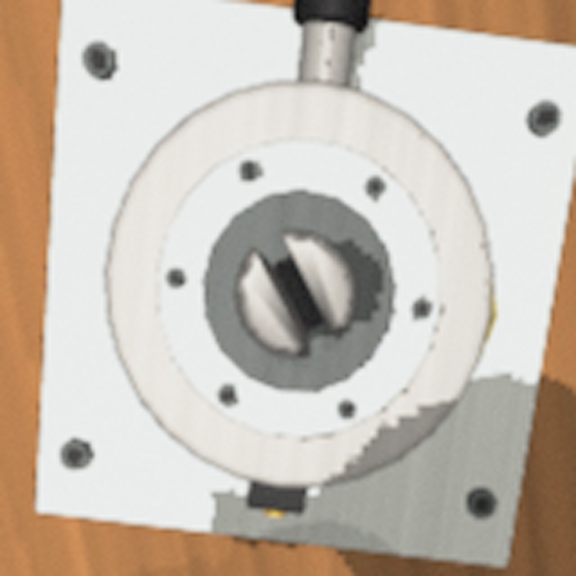

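The shaft is bare: its end is centred at crop (296,293), about full-frame pixel (270,100). The slot runs from crop (271,245) to (318,341).

```bash
python3 - <<'E'
from h import *
p=r.grab_frame("wrist")
f=lambda u,v:atz(p,(188+u/3.6,19+v/3.6),.194)
print("shaft",f(296,293)); d=f(318,341)-f(271,245); print("slot ang",np.degrees(np.arctan2(d[1],d[0])))
d=atz(p,(188+303/3.6,19+350/3.6),.194)-f(255,250);print(np.degrees(np.arctan2(d[1],d[0])))
d=f(350,305)-f(288,238);print(np.degrees(np.arctan2(d[1],d[0])))
s=f(299,290); print("shoulder",atz(p,(188+299/3.6,19+290/3.6),.104))
s=r.state(); print(s["tool_pos"], np.array([.511,.288])-s["tool_pos"][:2])
E
```

```text
shaft [ 0.50764971 -0.17305038  0.194     ]
slot ang 107.85458321407133
107.18283173111996
125.18381465680173
shoulder [ 0.50743519 -0.17357356  0.104     ]
[ 0.51896649 -0.09837665  0.30490633] [-0.00796649  0.38637665]
```

Emit:
apply_moves(
  targets=[
    {"grip": -0.5, "slide": [-0.0008, 0.03, 0], "dr": [0, 0, 0]},
    {"grip": -0.5, "slide": [-0.0008, 0.0445, -0.005], "dr": [0, 0, 0]},
    {"grip": -0.5, "slide": [-0.0008, 0.0445, -0.01], "dr": [0, 0, 0]},
    {"grip": -0.5, "slide": [-0.0008, 0.0445, -0.01], "dr": [0, 0, 0]},
    {"grip": -0.5, "slide": [-0.0008, 0.0445, -0.01], "dr": [0, 0, 0]},
    {"grip": -0.5, "slide": [-0.0008, 0.0445, -0.01], "dr": [0, 0, 0]},
    {"grip": -0.5, "slide": [-0.0008, 0.0445, -0.01], "dr": [0, 0, 0]},
    {"grip": -0.5, "slide": [-0.0008, 0.0445, -0.01], "dr": [0, 0, 0]},
    {"grip": -0.5, "slide": [-0.0008, 0.03, -0.01], "dr": [0, 0, 0]},
    {"grip": -0.5, "slide": [-0.0008, 0.015, -0.02], "dr": [0, 0, 0]},
    {"grip": -0.5, "slide": [0, 0, -0.04], "dr": [0, 0, 0]},
    {"grip": -0.5, "slide": [0, 0, -0.04], "dr": [0, 0, 0]},
    {"grip": -0.5, "slide": [0, 0, -0.04], "dr": [0, 0, 0]},
    {"grip": -0.5, "slide": [0, 0, -0.03], "dr": [0, 0, 0]},
    {"grip": -0.5, "slide": [0, 0, -0.017], "dr": [0, 0, 0]},
    {"grip": -0.5, "slide": [0, 0, 0], "dr": [0, 0, 0]},
    {"grip": -0.5, "slide": [0, 0, 0], "dr": [0, 0, 0]},
  ],
)

```text
time_s: 6.95
tool_pos: [0.5117, 0.2874, 0.0426]
orientation: [3.141, -0.001, -1.733]
contact_force: [-0.2, -0.3, 0.5]
finger_gap: 0.0311
grasp_force: 31.1
```

Emit:
apply_moves(
  targets=[
    {"grip": -0.1, "slide": [0, 0, 0], "dr": [0, 0, 0]},
    {"grip": 0.15, "slide": [0, 0, 0], "dr": [0, 0, 0]},
    {"grip": 0.15, "slide": [0, 0, 0], "dr": [0, 0, 0]},
    {"grip": 0.15, "slide": [0, 0, 0], "dr": [0, 0, 0]},
    {"grip": 0.15, "slide": [0, 0, 0.02], "dr": [0, 0, 0]},
    {"grip": 0.15, "slide": [0, 0, 0.03], "dr": [0, 0, 0]},
    {"grip": 0.15, "slide": [0, 0, 0.04], "dr": [0, 0, 0]},
    {"grip": 1, "slide": [0, -0.02, 0.04], "dr": [0, 0, 0]},
    {"grip": 1, "slide": [-0.001, -0.04, 0.02], "dr": [0, 0, 0]},
    {"grip": 1, "slide": [-0.001, -0.035, 0], "dr": [0, 0, 0]},
    {"grip": 1, "slide": [0, -0.01, 0], "dr": [0, 0, 0]},
    {"grip": 1, "slide": [0, 0, 0], "dr": [0, 0, 0]},
    {"grip": 1, "slide": [0, 0, 0], "dr": [0, 0, 0]},
  ],
)

```text
time_s: 8.25
tool_pos: [0.5094, 0.1838, 0.1932]
orientation: [-3.142, 0.0, -1.732]
contact_force: [0.1, -0.4, 0.1]
finger_gap: 0.0855
grasp_force: 0.0
```

```bash
python3 - <<'E'
from h import *
p=r.grab_frame("wrist"); s=r.state(); print(s["tool_pos"],s["finger_gap"],s["joint_positions"].round(2))
u=proj(p,[.495,.106,.07]); print(u,(-np.array(p["R"]).T@p["t"]).round(3))
im=np.array(p["img"])[:,:,::-1]; x,y=max(0,int(u[0])-40),max(0,int(u[1])-40); print(x,y)
c=cv2.resize(im[y:y+80,x:x+80],None,fx=5,fy=5,interpolation=cv2.INTER_CUBIC)
cv2.imwrite("pics/w3.png",np.hstack([c,cv2.resize(im,(533,400))])[:, :800])
E
```

```text
[0.50940387 0.1842178  0.19298924] 0.0855930183295876 [ 0.65  0.3  -0.29  0.   -0.98 -0.81]
[274.24730094  95.46478431] [0.496 0.108 0.311]
234 55
```

View pics/w3.png

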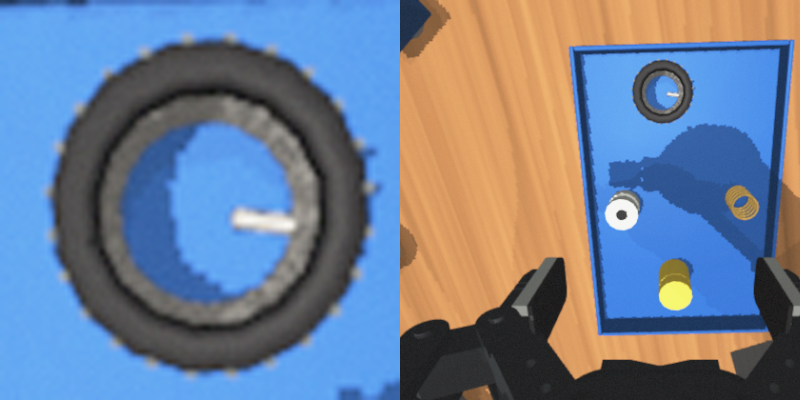

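The guard cap is standing at the tray's empty end, and the bystanders are undisturbed. The spring's collar is centred at crop (211,205), about pixel (276,96). Its tang shows from (295,225), the root, to (232,216).

```bash
python3 - <<'E'
from h import *
p=r.grab_frame("wrist")
f=lambda u,v,z:atz(p,(234+u/5,55+v/5),z)
c=f(211,205,.078); print("collar",c)
d=f(296,225,.006)-f(232,216,.006); print("tang ang",np.degrees(np.arctan2(d[1],d[0])), f(232,216,.006))
d=f(296,225,.006)-c; print("tang from axis",np.degrees(np.arctan2(d[1],d[0])))
s=r.state(); print(s["tool_pos"], c-s["tool_pos"])
E
```

```text
collar [0.49387687 0.1069522  0.078     ]
tang ang 163.16066008773302 [0.48987758 0.1086833  0.006     ]
tang from axis 161.2974432747448
[0.50938336 0.18437139 0.19289329] [-0.01550649 -0.07741919 -0.11489329]
```

Emit:
apply_moves(
  force=40,
  targets=[
    {"grip": 1, "slide": [-0.0075, -0.038, -0.02], "dr": [0, 0, 0]},
    {"grip": 1, "slide": [-0.0075, -0.0395, -0.023], "dr": [0, 0, 0]},
    {"grip": 1, "slide": [0, 0, 0], "dr": [0, 0, 0]},
    {"grip": 1, "slide": [0, 0, -0.03], "dr": [0, 0, 0]},
    {"grip": 1, "slide": [0, 0, -0.03], "dr": [0, 0, 0]},
    {"grip": 1, "slide": [0, 0, -0.01], "dr": [0, 0, 0]},
    {"grip": 1, "slide": [0, 0, 0], "dr": [0, 0, 0]},
    {"grip": 0.3, "slide": [0, 0, 0], "dr": [0, 0, 0]},
    {"grip": 0.1, "slide": [0, 0, 0], "dr": [0, 0, 0]},
    {"grip": -0.3, "slide": [0, 0, 0], "dr": [0, 0, 0]},
    {"grip": -0.3, "slide": [0, 0, 0], "dr": [0, 0, 0]},
    {"grip": -0.3, "slide": [0, 0, 0], "dr": [0, 0, 0]},
    {"grip": -0.3, "slide": [0, 0, 0], "dr": [0, 0, 0]},
  ],
)

```text
time_s: 9.65
tool_pos: [0.4949, 0.1062, 0.0809]
orientation: [-3.14, 0.001, -1.732]
contact_force: [1.4, 0.9, 1.4]
finger_gap: 0.0407
grasp_force: 40.3
```

Emit:
apply_moves(
  targets=[
    {"grip": -0.3, "slide": [0, 0, 0.02], "dr": [0, 0, 0]},
    {"grip": -0.3, "slide": [0, 0, 0.04], "dr": [0, 0, 0]},
    {"grip": -0.3, "slide": [0, 0, 0.04], "dr": [0, 0, 0]},
    {"grip": -0.3, "slide": [0, 0, 0.04], "dr": [0, 0, 0]},
    {"grip": -0.3, "slide": [0, 0, 0.04], "dr": [0, 0, 0]},
    {"grip": -0.3, "slide": [0, -0.01, 0.035], "dr": [0, 0, -0.094]},
    {"grip": -0.3, "slide": [0.002, -0.03, 0.005], "dr": [0, 0, -0.094]},
    {"grip": -0.3, "slide": [0.002, -0.035, 0], "dr": [0, 0, -0.094]},
    {"grip": -0.3, "slide": [0.002, -0.035, 0], "dr": [0, 0, -0.094]},
    {"grip": -0.3, "slide": [0.002, -0.035, 0], "dr": [0, 0, -0.094]},
    {"grip": -0.3, "slide": [0.002, -0.035, 0], "dr": [0, 0, -0.094]},
    {"grip": -0.3, "slide": [0.001, -0.035, 0], "dr": [0, 0, -0.094]},
    {"grip": -0.3, "slide": [0.001, -0.03, 0], "dr": [0, 0, -0.094]},
    {"grip": -0.3, "slide": [0.001, -0.02, 0], "dr": [0, 0, -0.094]},
    {"grip": -0.3, "slide": [0, -0.014, 0], "dr": [0, 0, -0.094]},
    {"grip": -0.3, "slide": [0, 0, 0], "dr": [0, 0, 0]},
    {"grip": -0.3, "slide": [0, 0, 0], "dr": [0, 0, 0]},
    {"grip": -0.3, "slide": [0, 0, 0], "dr": [0, 0, 0]},
  ],
)

```text
time_s: 11.45
tool_pos: [0.507, -0.1725, 0.2999]
orientation: [3.141, -0.001, -2.67]
contact_force: [-0.1, -0.1, -1.9]
finger_gap: 0.0409
grasp_force: 41.5
```

```bash
python3 - <<'E'
from h import *
s=r.state(); print(s["tool_pos"],s["orientation"],s["contact_force"].round(2),s["joint_positions"].round(2))
o=[]
for n in("scene","side"):
    p=r.grab_frame(n); u=proj(p,[.508,-.173,.21]); x,y=int(u[0])-33,int(u[1])-50; print(n,x,y,u)
    o.append(cv2.resize(np.array(p["img"])[y:y+100,x:x+66,::-1],None,fx=6,fy=6,interpolation=cv2.INTER_CUBIC))
cv2.imwrite("pics/h1.png",np.hstack(o))
E
```

```text
[ 0.50697268 -0.17250984  0.29994216] [ 3.14081101e+00 -6.03228244e-04 -2.67024055e+00] [-0.08 -0.14 -1.91] [-0.03  0.2  -0.14 -0.   -1.23 -1.07]
scene 136 178 [169.82653001 228.5465369 ]
side 317 81 [350.89458816 131.33425151]
```

View pics/h1.png

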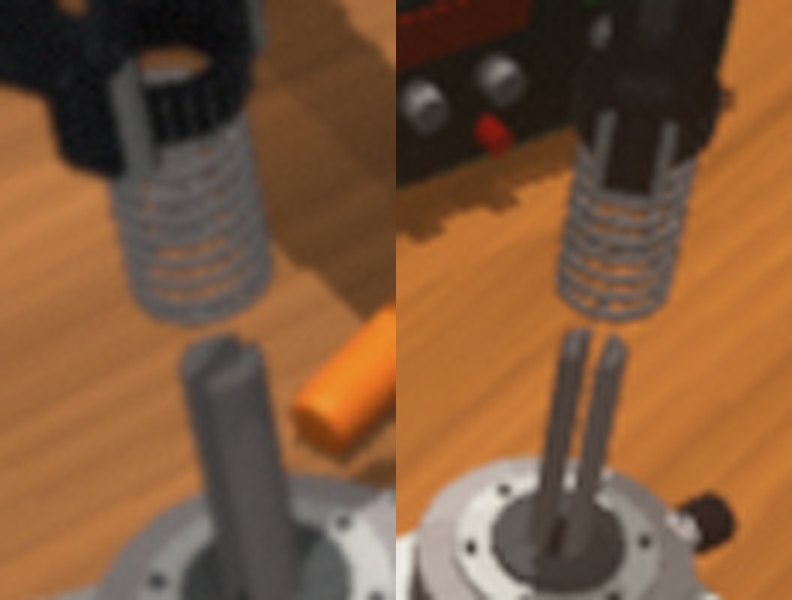

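Both views show the spring hanging just above the bare shaft. In the scene half the foot is near (201,291) and the shaft end near (223,354). In the side half they are near (612,299) and (595,342).

```bash
python3 - <<'E'
from h import *
a=r.grab_frame("scene");b=r.grab_frame("side")
for nm,z,ua,ub in(("foot",.2234,(201,291),(216,299)),("shaft",.193,(223,354),(199,342))):
    A=(136+ua[0]/6,178+ua[1]/6);B=(317+ub[0]/6,81+ub[1]/6)
    print(nm,tri([(a,A),(b,B)]).round(4),atz(a,A,z).round(4),atz(b,B,z).round(4))
E
```

```text
foot [ 0.505  -0.1728  0.2126] [ 0.5167 -0.1766  0.2234] [ 0.4986 -0.1632  0.2234]
shaft [ 0.5085 -0.1724  0.1922] [ 0.5111 -0.1717  0.193 ] [ 0.5072 -0.1736  0.193 ]
```

```bash
python3 - <<'E'
from h import *
a=r.grab_frame("scene");b=r.grab_frame("side")
for nm,z,ua,ub in(("foot",.2234,(201,277),(216,283)),("shaft",.194,(223,360),(198,350))):
    A=(136+ua[0]/6,178+ua[1]/6);B=(317+ub[0]/6,81+ub[1]/6)
    print(nm,tri([(a,A),(b,B)]).round(4),atz(a,A,z).round(4),atz(b,B,z).round(4))
E
```

```text
foot [ 0.5062 -0.1728  0.2185] [ 0.5124 -0.1741  0.2234] [ 0.5029 -0.1692  0.2234]
shaft [ 0.508  -0.1722  0.1893] [ 0.5138 -0.1732  0.194 ] [ 0.5047 -0.1693  0.194 ]
```

Emit:
apply_moves(
  targets=[
    {"grip": -0.3, "slide": [0.0015, 0, -0.01], "dr": [0, 0, 0]},
    {"grip": -0.3, "slide": [0, 0, -0.01], "dr": [0, 0, 0]},
    {"grip": -0.3, "slide": [0, 0, -0.006], "dr": [0, 0, 0]},
    {"grip": -0.3, "slide": [0, 0, -0.003], "dr": [0, 0, 0]},
    {"grip": -0.3, "slide": [0, 0, -0.002], "dr": [0, 0, 0]},
    {"grip": -0.3, "slide": [0, 0, -0.002], "dr": [0, 0, 0]},
    {"grip": -0.3, "slide": [0, 0, 0], "dr": [0, 0, 0]},
    {"grip": -0.3, "slide": [0, 0, 0], "dr": [0, 0, 0]},
  ],
)

```text
time_s: 12.55
tool_pos: [0.5088, -0.1732, 0.2675]
orientation: [-3.141, 0.0, -2.672]
contact_force: [-0.4, -0.7, -2.3]
finger_gap: 0.0409
grasp_force: 41.5
```

Emit:
apply_moves(
  targets=[
    {"grip": -0.3, "slide": [0, 0, -0.001], "dr": [0, 0, 0]},
    {"grip": -0.3, "slide": [0, 0, -0.001], "dr": [0, 0, 0]},
    {"grip": -0.3, "slide": [0, 0, -0.001], "dr": [0, 0, 0]},
    {"grip": -0.3, "slide": [0, 0, -0.001], "dr": [0, 0, 0]},
    {"grip": -0.3, "slide": [0, 0, 0], "dr": [0, 0, 0]},
    {"grip": -0.3, "slide": [0, 0, 0], "dr": [0, 0, 0]},
  ],
)

```text
time_s: 13.15
tool_pos: [0.5088, -0.1731, 0.2633]
orientation: [-3.142, -0.0, -2.672]
contact_force: [0.0, 0.6, -2.0]
finger_gap: 0.0411
grasp_force: 41.5
```

Emit:
apply_moves(
  targets=[
    {"grip": -0.3, "slide": [0, 0, -0.002], "dr": [0, 0, 0]},
    {"grip": -0.3, "slide": [0, 0, -0.002], "dr": [0, 0, 0]},
    {"grip": -0.3, "slide": [0, 0, -0.002], "dr": [0, 0, 0]},
    {"grip": -0.3, "slide": [0, 0, -0.002], "dr": [0, 0, 0]},
    {"grip": -0.3, "slide": [0, 0, 0], "dr": [0, 0, 0]},
    {"grip": -0.3, "slide": [0, 0, 0], "dr": [0, 0, 0]},
  ],
)

```text
time_s: 13.75
tool_pos: [0.5088, -0.1731, 0.2553]
orientation: [-3.142, -0.0, -2.672]
contact_force: [0.0, -0.4, -0.8]
finger_gap: 0.0411
grasp_force: 41.5
```

```bash
python3 - <<'E'
from h import *
s=r.state(); print(s["tool_pos"],s["contact_force"].round(2),s["ft_torque"].round(3))
o=[]
for n in("scene","side"):
    p=r.grab_frame(n); u=proj(p,[.508,-.173,.19]); x,y=int(u[0])-33,int(u[1])-50; print(n,x,y,u)
    o.append(cv2.resize(np.array(p["img"])[y:y+100,x:x+66,::-1],None,fx=6,fy=6,interpolation=cv2.INTER_CUBIC))
cv2.imwrite("pics/h2.png",np.hstack(o))
E
```

```text
[ 0.50875323 -0.1731363   0.25526905] [ 0.03 -0.39 -0.8 ] [-0.014 -0.044  0.022]
scene 138 187 [171.6386478  237.62948217]
side 316 89 [349.43051914 139.12197674]
```

View pics/h2.png

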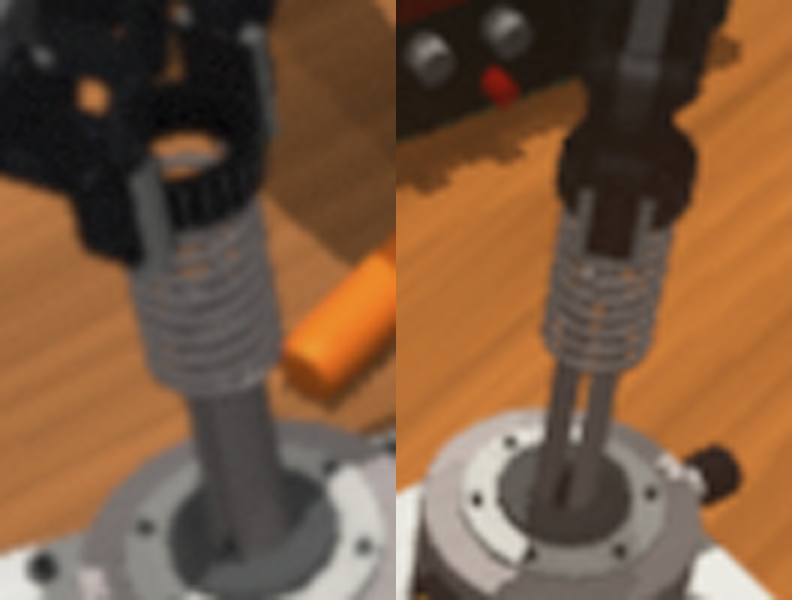

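The spring is threaded about 16 mm down and carries no load, so the tang dropped straight into the slot. Both views show the shaft running up inside the coils. I'll slide it down while watching the force.

Emit:
apply_moves(
  targets=[
    {"grip": -0.3, "slide": [0, 0, -0.004], "dr": [0, 0, 0]},
    {"grip": -0.3, "slide": [0, 0, -0.004], "dr": [0, 0, 0]},
    {"grip": -0.3, "slide": [0, 0, -0.004], "dr": [0, 0, 0]},
    {"grip": -0.3, "slide": [0, 0, -0.004], "dr": [0, 0, 0]},
    {"grip": -0.3, "slide": [0, 0, -0.004], "dr": [0, 0, 0]},
    {"grip": -0.3, "slide": [0, 0, -0.004], "dr": [0, 0, 0]},
    {"grip": -0.3, "slide": [0, 0, -0.004], "dr": [0, 0, 0]},
    {"grip": -0.3, "slide": [0, 0, -0.004], "dr": [0, 0, 0]},
    {"grip": -0.3, "slide": [0, 0, 0], "dr": [0, 0, 0]},
  ],
)

```text
time_s: 14.75
tool_pos: [0.5084, -0.173, 0.2226]
orientation: [3.141, -0.001, -2.672]
contact_force: [-0.6, -1.4, -1.0]
finger_gap: 0.0407
grasp_force: 41.5
```

```bash
python3 - <<'E'
from h import *
s=r.state(); print(s["tool_pos"],s["contact_force"].round(2),s["ft_torque"].round(3))
E
```

```text
[ 0.50844904 -0.17304214  0.22257215] [-0.59 -1.38 -0.98] [ 0.028 -0.046 -0.05 ]
```

Emit:
apply_moves(
  targets=[
    {"grip": -0.3, "slide": [0, 0, -0.004], "dr": [0, 0, 0]},
    {"grip": -0.3, "slide": [0, 0, -0.004], "dr": [0, 0, 0]},
    {"grip": -0.3, "slide": [0, 0, -0.004], "dr": [0, 0, 0]},
    {"grip": -0.3, "slide": [0, 0, -0.004], "dr": [0, 0, 0]},
    {"grip": -0.3, "slide": [0, 0, -0.004], "dr": [0, 0, 0]},
    {"grip": -0.3, "slide": [0, 0, -0.004], "dr": [0, 0, 0]},
    {"grip": -0.3, "slide": [0, 0, -0.004], "dr": [0, 0, 0]},
    {"grip": -0.3, "slide": [0, 0, -0.004], "dr": [0, 0, 0]},
    {"grip": -0.3, "slide": [0, 0, -0.004], "dr": [0, 0, 0]},
    {"grip": -0.3, "slide": [0, 0, -0.002], "dr": [0, 0, 0]},
    {"grip": -0.3, "slide": [0, 0, 0], "dr": [0, 0, 0]},
    {"grip": -0.3, "slide": [0, 0, 0], "dr": [0, 0, 0]},
  ],
)

```text
time_s: 15.95
tool_pos: [0.5089, -0.1732, 0.1854]
orientation: [-3.141, 0.0, -2.672]
contact_force: [-0.6, -0.1, -2.0]
finger_gap: 0.0406
grasp_force: 41.5
```

Emit:
apply_moves(
  targets=[
    {"grip": -0.3, "slide": [0, 0, -0.002], "dr": [0, 0, 0]},
    {"grip": -0.3, "slide": [0, 0, -0.001], "dr": [0, 0, 0]},
    {"grip": -0.3, "slide": [0, 0, -0.001], "dr": [0, 0, 0]},
    {"grip": -0.3, "slide": [0, 0, -0.001], "dr": [0, 0, 0]},
    {"grip": -0.3, "slide": [0, 0, -0.001], "dr": [0, 0, 0]},
    {"grip": -0.3, "slide": [0, 0, -0.001], "dr": [0, 0, 0]},
    {"grip": -0.3, "slide": [0, 0, 0], "dr": [0, 0, 0]},
    {"grip": -0.3, "slide": [0, 0, 0], "dr": [0, 0, 0]},
  ],
)

```text
time_s: 16.75
tool_pos: [0.509, -0.1732, 0.1787]
orientation: [-3.141, 0.001, -2.672]
contact_force: [0.2, -0.3, 3.0]
finger_gap: 0.0409
grasp_force: 41.9
```

It's in contact at the expected height, with about 5 N of compression. I'll ease back up 2 mm and let go.

Emit:
apply_moves(
  targets=[
    {"grip": -0.3, "slide": [0, 0, 0.001], "dr": [0, 0, 0]},
    {"grip": -0.3, "slide": [0, 0, 0.001], "dr": [0, 0, 0]},
    {"grip": -0.3, "slide": [0, 0, 0], "dr": [0, 0, 0]},
    {"grip": 0.1, "slide": [0, 0, 0], "dr": [0, 0, 0]},
    {"grip": 0.4, "slide": [0, 0, 0], "dr": [0, 0, 0]},
    {"grip": 0.8, "slide": [0, 0, 0], "dr": [0, 0, 0]},
    {"grip": 0.8, "slide": [0, 0, 0], "dr": [0, 0, 0]},
    {"grip": 0.8, "slide": [0, 0, 0], "dr": [0, 0, 0]},
    {"grip": 0.8, "slide": [0, 0, 0.01], "dr": [0, 0, 0]},
    {"grip": 0.8, "slide": [0, 0, 0.02], "dr": [0, 0, 0]},
    {"grip": 0.8, "slide": [0, 0, 0.04], "dr": [0, 0, 0]},
    {"grip": 0.8, "slide": [0, 0, 0.04], "dr": [0, 0, 0]},
    {"grip": 0.8, "slide": [-0.02, 0, 0.03], "dr": [0, 0, 0]},
    {"grip": 0.8, "slide": [-0.04, 0, 0.01], "dr": [0, 0, 0]},
    {"grip": 0.8, "slide": [-0.04, 0, 0], "dr": [0, 0, 0]},
    {"grip": 0.8, "slide": [0, 0, 0], "dr": [0, 0, 0]},
  ],
)

```text
time_s: 18.35
tool_pos: [0.4049, -0.1731, 0.3322]
orientation: [-3.141, 0.002, -2.672]
contact_force: [0.3, -0.3, -0.0]
finger_gap: 0.0768
grasp_force: 0.0
```

```bash
python3 - <<'E'
from h import *
s=r.state(); print(s["tool_pos"],s["contact_force"].round(2))
o=[]
for n in("scene","side"):
    p=r.grab_frame(n); save(p,n+"_end.png"); u=proj(p,[.508,-.173,.14]); x,y=int(u[0])-33,int(u[1])-50
    if n=="scene": print("pred collar top z.182",(proj(p,[.508,-.173,.182])-[x,y])*6,"shoulder",(proj(p,[.508,-.173,.104])-[x,y])*6,"shaft end",(proj(p,[.508,-.173,.194])-[x,y])*6)
    else: print([(proj(p,[.508,-.173,z])-[x,y])*6+[396,0] for z in(.182,.104,.194)])
    o.append(cv2.resize(np.array(p["img"])[y:y+100,x:x+66,::-1],None,fx=6,fy=6,interpolation=cv2.INTER_CUBIC))
cv2.imwrite("pics/h3.png",np.hstack(o))
E
```

```text
[ 0.40486506 -0.17308828  0.33218662] [ 0.28 -0.29 -0.03]
pred collar top z.182 [182.07411348 199.04036342] shoulder [220.51444281 391.71625359] shaft end [175.68820062 167.03201527]
[array([611.16127984, 210.93340059]), array([580.29723309, 375.10647786]), array([616.31343394, 183.52788893])]
```

View pics/h3.png

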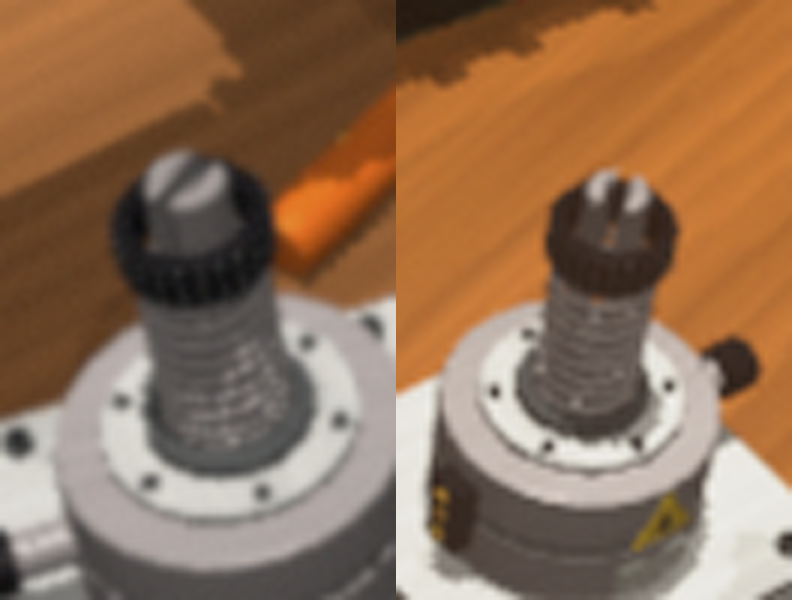

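View pics/scene_end.png

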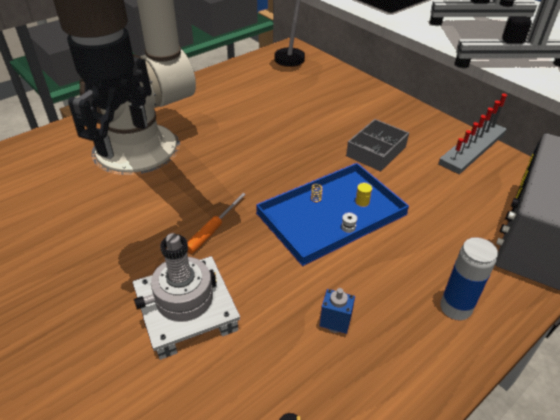

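The spring stands on the shoulder, with the shaft end about 12 mm above its collar (crop (190,200) in the scene half), as expected when it is home. The guard is in the tray at (364,195) and the bystanders are undisturbed.

```bash
python3 -c "
from workcell import r
print(r.hand_in())"
```

```text
the job is handed in; nothing more can be done
None
```

The guard cap is in the blue tray, the tanged spring is fully home on the shoulder with its tang in the slot, and the job is handed in; I lined the tang up with the slot beforehand, so it dropped in without catching or twisting.

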